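# Put the microscope objectives away in their canister bases

## Task

Stand each of the four microscope objectives upright, flange down as it stands now, on the floor of the canister base of its own colour (red, yellow, blue, white), setting it down gently rather than dropping it. The white-banded one is the oily immersion lens: leave it where it stands until the other three are in their bases, and put it away last. Leave the two black eyepieces where they are.

Things in the scene. Friction and masses are not known exactly. Their poses are not given: they have to be found in the camera images.
- objective_red: microscope objective with a red colour band (a dry one), standing upright, 57 mm tall, 85 to 170 g. From below: steel flange 28 mm across (0-6 mm up), black barrel 26 mm across (6-42 mm; top 10 mm red), red cone to 14 mm across (42-49 mm), dark steel tip 11-9 mm across (to 57 mm). Origin: centre of its underside, z up; round. Grip it with fingertips 15 mm or more above its underside to clear the base's rim
- objective_yellow: microscope objective with a yellow colour band (a dry one), standing upright, 57 mm tall, 85 to 170 g. From below: steel flange 28 mm across (0-6 mm up), black barrel 26 mm across (6-42 mm; top 10 mm yellow), yellow cone to 14 mm across (42-49 mm), dark steel tip 11-9 mm across (to 57 mm). Origin: centre of its underside, z up; round. Grip it with fingertips 15 mm or more above its underside to clear the base's rim
- objective_blue: microscope objective with a blue colour band (a dry one), standing upright, 57 mm tall, 85 to 170 g. From below: steel flange 28 mm across (0-6 mm up), black barrel 26 mm across (6-42 mm; top 10 mm blue), blue cone to 14 mm across (42-49 mm), dark steel tip 11-9 mm across (to 57 mm). Origin: centre of its underside, z up; round. Grip it with fingertips 15 mm or more above its underside to clear the base's rim
- objective_white: microscope objective with a white colour band (the oil-immersion one), standing upright, 57 mm tall, 85 to 170 g. From below: steel flange 28 mm across (0-6 mm up), black barrel 26 mm across (6-42 mm; top 10 mm white), white cone to 14 mm across (42-49 mm), dark steel tip 11-9 mm across (to 57 mm). Origin: centre of its underside, z up; round. Grip it with fingertips 15 mm or more above its underside to clear the base's rim
- base_red: red base of a storage canister: a shallow round plastic dish fixed to the bench, 58 mm across outside, 50 mm inside, rim 8 mm above the bench, wall 4 mm, flat floor 3 mm above the bench. Origin: centre of its underside, on the bench; z up. It holds one objective, flange down, tip up, with 11 mm to spare all round
- base_yellow: yellow base of a storage canister: a shallow round plastic dish fixed to the bench, 58 mm across outside, 50 mm inside, rim 8 mm above the bench, wall 4 mm, flat floor 3 mm above the bench. Origin: centre of its underside, on the bench; z up. It holds one objective, flange down, tip up, with 11 mm to spare all round
- base_blue: blue base of a storage canister: a shallow round plastic dish fixed to the bench, 58 mm across outside, 50 mm inside, rim 8 mm above the bench, wall 4 mm, flat floor 3 mm above the bench. Origin: centre of its underside, on the bench; z up. It holds one objective, flange down, tip up, with 11 mm to spare all round
- base_white: white base of a storage canister: a shallow round plastic dish fixed to the bench, 58 mm across outside, 50 mm inside, rim 8 mm above the bench, wall 4 mm, flat floor 3 mm above the bench. Origin: centre of its underside, on the bench; z up. It holds one objective, flange down, tip up, with 11 mm to spare all round
- eyepiece_a: microscope eyepiece, to be left alone: a black rubber eyecup 36 mm across and 22 mm tall with a plain bright metal tube 23 mm across rising from it to 48 mm, no colour band; loose on the bench, 90 g. Origin: centre of its underside; z up
- eyepiece_b: microscope eyepiece, to be left alone: a black rubber eyecup 36 mm across and 22 mm tall with a plain bright metal tube 23 mm across rising from it to 48 mm, no colour band; loose on the bench, 90 g. Origin: centre of its underside; z up
Not all that is in view belongs to the job. What is shaped like the objective_red but purple is not meant.

How it is judged:
By the outcome, as a careful person would: the job done as asked, in the order asked, and still so for the second after the job is handed in, with the robot touching nothing.
It also fails if it takes over 106 s, if anything falls off the work surface, if the arm or the gripper's body presses on something with over 40 N, if the wrist force passes 120 N, or if a joint passes its speed limit or range.

## Robot

A 6-joint arm with a two-finger parallel gripper is mounted at the origin on the work surface. World frame = base frame: x ahead of the robot, y to its left, z up, the work surface at z = 0. Lengths are in m, angles in rad, forces in N, time in s.
With the tool pointing down it reaches from about 0.35 to 0.975 m from the base axis. Payload 4.9 kg.
Tool frame: the origin (TCP) lies on the centre line of the jaws, within the pads' length; the fingertips stand 11 mm ahead of it and the grasp point (between the pads) lies 8 mm behind it (bot.tip_reach is the distance from the TCP to the fingertips, in m); z points along the fingers, y is the line along which they close (so a half turn about z gives the same grasp; the last joint's range is limited). The gripper opens to 85 mm and grips with 20 to 120 N. Pads are 22 mm wide; open, the fingers measure 114 mm over their backs; the gripper's body (76 mm by 85 mm) begins 54 mm behind the grasp point. The pads swing forward as they close: fully open they stand 13 mm farther back than shut.
Start: joints at [-1.25, 0.053, 1.613, -0, 1.476, -0.119], TCP at [0.266, -0.566, 0.242] pointing down, gripper open.
Joint ranges: [-3.01, 3.01], [-1.01, 2.22], [0.06, 2.58], [-1.02, 4.17], [0.09, 2.62], [-3.14, 3.14]. Speed limits (rad/s): [2.57, 2.57, 3.14, 3.14, 3.14, 3.14].

## Interface

Orientations are given as a rotation vector (axis times angle).
In Python, from station import monitor, optics, bot, nets gives the robot as it stands.
- The arm moves only by the tool carry_out, never from a script. Its argument "motion" is one flat list of numbers, 4 for each row, row after row: the shift along the tool's x, y, z in units of 25 mm (1.0 is 25 mm), then the turn about the tool's z in rad. In form: [dx, dy, dz, twist, dx, dy, dz, twist, ...]. A call has 1 to 5 rows; each row shifts and turns the commanded pose from where the row before left it, along the tool's axes as they then stand; what a row does not reach is not made up. A row lasts 1/12 s, in which the tool goes at most 41.7 mm and 7.16 degrees, less where a joint would pass 70% of its speed; a pose out of reach is approached as far as the arm can. A call is refused whole if a number of a shift passes 1 or a number of a turn 0.125, either way. A call with a gripper value outside its range is refused whole. "grip" is the finger opening in mm, from 0 to 85.4, set as the call begins (left out, the last holds). The fingers move at their own pace and stop on an object; "squeeze" is the grip in N (left out, the last holds). Time passes only in rows, so rows that do not move let the fingers close. It gives the time, the measured TCP pose, the force and the opening at its end, in the units of the state.
- monitor.observe(): the state, without advancing time (a new reading comes with each control period).
- optics.capture(name): name is "scene" or "top" or "wrist"; returns (picture, depth): 384x512x3 uint8, red, green, blue; 384x512 float32, m along the optical axis (not along the pixel's ray), 0 where there is no reading.
- optics.camera_info(name): a dict with "vfov" (degrees; the focal length in pixels is half the picture's height over the tangent of half this angle, whatever the lens; pixels are square), "cx", "cy" (the principal point, pixels), "R" (3x3) and "t" (3): a world point X has camera coordinates R X + t. Camera axes: x right, y down, z forward; pixel columns grow to the right and rows downward; lengths in m; the calibration is good to about 2 mm. A picture is of the moment at which its call begins: read the wrist's pose just before it. camera_info takes no time and is no camera call; for the wrist camera it gives the pose at the moment of the call.
- bot.hand_in(): hands the job in, once; it reports no verdict.
Trained networks look in the newest picture that a camera, given by its name, has taken for a name from the list of things; names that differ only in an ending like _2 or _b are one class to them, and where a whole thing is asked for, a point or a joint stands for the part that bears it (a point fixed in the world has none). Each returns a list of dicts, best first, with "p" (0 to 1); they miss things now and then, are a little off and sometimes report something else, mostly with a low value. They report only what shows in the picture. A call takes as long as a camera call. They do not tell look-alikes from the thing itself.
- nets.recognise(camera, label): "at" ([column, row] in pixels, amid what is visible of it).
- nets.outline_of(camera, label): "mask" (384x512 bool, what is visible of it) and "at" ([column, row] in pixels, amid what is visible of it).
The state is a dict: "clock": time; "q": joint angles; "qd": joint speeds; "joint_efforts": joint torques, N m; "tool_pos": TCP position; "tcp_rot": TCP orientation; "wrist_force": force on the tool from outside, world axes, zero at the start; "wrist_torque": the same for the moment, N m; "gripper_width": finger opening in m.
Only numpy, scipy, OpenCV 4.12 (cv2) and the standard library are available. Lean on these libraries where they do the work, as an engineer would, in place of code of your own. Each camera call takes 0.05 s, during which the arm holds its last target. There are 200 camera calls.

## Working session

There is one attempt and no reset: what is moved stays moved. The work goes in short steps, Python scripts to look and compute and a tool call to move; the robot and the scene stay as the last step left them, time stands still between calls to the robot, and variables do not carry over. Pictures are saved under pics/ and viewed, on a budget of 14 in all, crops included, one or two more only if the job needs it, and the job is handed in when it is done.

Besides the shell and the picture viewer there is one more tool, called after "Call:" in YAML: its name, and indented under it one key for each argument. carry_out: Moves the arm, as the interface text tells. Its arguments: {"type":"object","properties":{"motion":{"type":"array"},"grip":{"type":"number"},"squeeze":{"type":"number"}},"required":["motion"]}

```bash
mkdir -p pics
cat > h.py <<'E'
import numpy as np, cv2
from station import monitor, optics, bot, nets
def save(n,name):
    im,d=optics.capture(n); cv2.imwrite(f'pics/{name}.png',im[...,::-1]); return im,d
def world(n,d,info=None):
    c=info or optics.camera_info(n); h,w=d.shape; f=h/2/np.tan(np.radians(c['vfov'])/2)
    v,u=np.mgrid[:h,:w]; P=np.stack([(u-c['cx'])/f*d,(v-c['cy'])/f*d,d],-1)
    return (P-np.array(c['t']))@np.array(c['R'])
E
python3 - <<'E'
from h import *
s=monitor.observe(); print(s)
for n in('top','scene'):
    im,d=save(n,n+'1'); np.savez(n+'.npz',im=im,d=d,W=world(n,d)); print(n,optics.camera_info(n))
W=np.load('top.npz')['W']; print(W[0,0],W[0,-1],W[-1,0],W[-1,-1])
E
```

```text
{'clock': 0.0, 'q': array([-1.24999079e+00,  5.33590429e-02,  1.61428619e+00,  1.24232023e-05,
        1.47597613e+00, -1.18991906e-01]), 'qd': array([-0.00017029, -0.00032478,  0.001119  ,  0.0007019 ,  0.00019891,
        0.0012589 ]), 'joint_efforts': array([-4.67376067e-04, -3.93671966e+01, -3.70179749e+01, -1.13061001e-04,
        6.93050111e-03,  6.14847224e-06]), 'tool_pos': array([ 0.26591806, -0.56495555,  0.24106629]), 'tcp_rot': array([-3.06397107e+00, -6.84835701e-01,  3.01493737e-04]), 'wrist_force': array([-0.12537494,  0.57365451,  0.31418377]), 'wrist_torque': array([-0.00287622, -0.00099537, -0.04053114]), 'gripper_width': 0.08534381756442136}
top {'vfov': 49.681495801451646, 'cx': 254.0871884247204, 'cy': 191.39966871508113, 'R': array([[ 0.09363441, -0.99559284, -0.00524382],
       [-0.96781668, -0.08978384, -0.23509518],
       [ 0.23358826,  0.02708805, -0.97195821]]), 't': array([-0.03537472,  0.55296551,  0.87109896])}
scene {'vfov': 53.94972441338292, 'cx': 254.65058227720903, 'cy': 194.07913666684587, 'R': array([[ 0.75167257,  0.65952955, -0.00301969],
       [ 0.4445569 , -0.51003752, -0.73636329],
       [-0.4871935 ,  0.55216166, -0.67657962]]), 't': array([-0.43007633, -0.22417437,  1.09333399])}
[ 1.30830795  1.05100976 -0.36779235] [ 1.30095125 -0.72646318 -0.15759873] [ 8.93650876e-02  5.30890469e-01 -5.02592695e-04] [ 0.19476229 -0.57830628 -0.0009214 ]
```

View pics/top1.png

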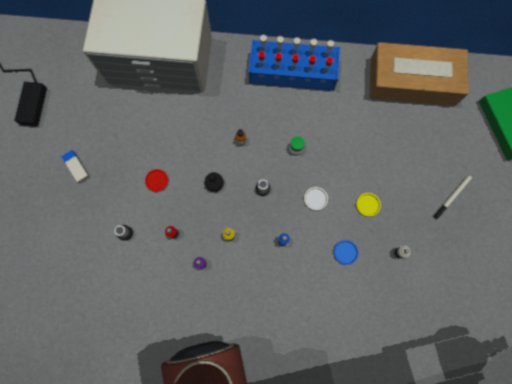

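View pics/scene1.png

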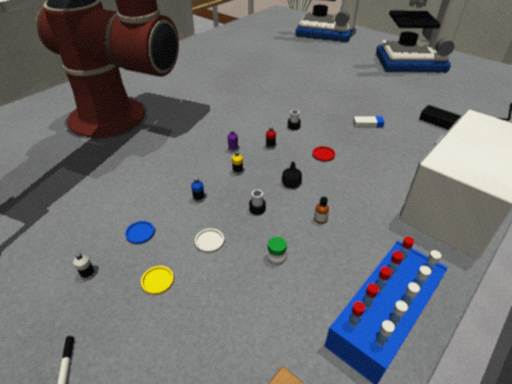

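```bash
cat > loc.py <<'E'
from h import *
from scipy.optimize import least_squares
T=np.load('top.npz');S=np.load('scene.npz')
obj={'red':(171,232),'yellow':(229,235),'blue':(284,240),'white':(403,252),'purple':(200,263),'eyeA':(123,232),'eyeB':(263,187),'bottle':(214,182),'brown':(240,137),'green':(297,146)}
for k,(u,v) in obj.items():
    W=T['W'][v-14:v+15,u-14:u+15].reshape(-1,3)
    m=W[:,2]>.045 if k not in('eyeA','eyeB') else W[:,2]>.04
    c0=np.median(W[m][:,:2],0) if m.any() else None
    if c0 is None: print(k,'none',W[:,2].max());continue
    P=np.concatenate([T['W'].reshape(-1,3),S['W'].reshape(-1,3)])
    q=P[(np.hypot(*(P[:,:2]-c0).T)<.022)&(P[:,2]>.010)&(P[:,2]<.040)]
    r=least_squares(lambda c:np.hypot(*(q[:,:2]-c).T)-.013,c0,loss='soft_l1',f_scale=.002)
    print(k,'tip',c0.round(4),m.sum(),'zmax',W[:,2].max().round(3),'fit',r.x.round(4),len(q))
for k,(u,v) in {'red':(157,181),'yellow':(368,205),'blue':(346,252),'white':(316,198)}.items():
    for n,D in(('top',T),('scene',S)):
        if n=='scene': u,v={'red':(324,154),'yellow':(157,279),'blue':(140,232),'white':(209,240)}[k]
        W=D['W'][v-25:v+26,u-25:u+26];im=D['im'][v-25:v+26,u-25:u+26].astype(float)
        m=np.linalg.norm(im-im[20:31,20:31].mean((0,1)),axis=-1)<70
        m=cv2.connectedComponents(m.astype(np.uint8))[1]; m=m==m[25,25]
        cs=cv2.findContours(m.astype(np.uint8),0,1)[0]; 
        (x,y),ax,a=cv2.fitEllipse(max(cs,key=len))
        p=W[m]; print('base',k,n,((p.max(0)+p.min(0))/2).round(4),'mean',p.mean(0).round(4),'ext',np.ptp(p,0).round(4))
E
python3 loc.py
```

```text
red tip [0.449  0.1948] 64 zmax 0.976 fit [0.4505 0.1984] 130
yellow tip [0.4558 0.0635] 71 zmax 0.976 fit [0.4575 0.0668] 127
blue tip [ 0.4567 -0.0606] 69 zmax 0.976 fit [ 0.4579 -0.0595] 140
white tip [ 0.4529 -0.3285] 61 zmax 0.976 fit [ 0.4546 -0.3304] 233
purple tip [0.3854 0.1218] 72 zmax 0.976 fit [0.387  0.1244] 118
eyeA tip [0.4396 0.309 ] 95 zmax 0.976 fit [0.4411 0.3098] 251
eyeB tip [ 0.5763 -0.0028] 83 zmax 0.976 fit [ 0.5785 -0.002 ] 301
bottle tip [0.5773 0.113 ] 36 zmax 0.976 fit [0.5789 0.1109] 427
brown tip [0.6934 0.061 ] 46 zmax 0.976 fit [0.6972 0.0635] 278
green tip [ 0.335  -0.0092] 3 zmax 0.976 fit [ 0.335  -0.0092] 0
base red top [0.4687 0.1376 0.4871] mean [0.5748 0.2571 0.0066] ext [0.2675 0.2935 0.9788]
base red scene [ 0.7524 -0.0744  0.2868] mean [0.5766 0.258  0.0058] ext [0.4063 0.72   0.5732]
base yellow top [ 0.4622 -0.1458  0.4866] mean [ 0.561  -0.2546  0.0106] ext [0.2544 0.2734 0.9798]
base yellow scene [ 0.7456 -0.3289  0.2858] mean [ 0.5644 -0.255   0.0062] ext [0.42   0.2109 0.5752]
base blue top [ 0.4035 -0.1228  0.4868] mean [ 0.4439 -0.2078  0.0079] ext [0.1371 0.2273 0.9794]
base blue scene [ 0.6826 -0.3044  0.2858] mean [ 0.4448 -0.2065  0.0059] ext [0.5459 0.2601 0.5752]
base white top [ 0.4637 -0.0835  0.487 ] mean [ 0.5646 -0.1302  0.0084] ext [0.2574 0.1486 0.979 ]
base white scene [ 0.7441 -0.2655  0.2857] mean [ 0.5696 -0.1317  0.0083] ext [0.423  0.3378 0.5753]
```

```bash
cat > loc2.py <<'E'
from h import *
from scipy.optimize import least_squares
T=np.load('top.npz');S=np.load('scene.npz')
obj={'red':(.449,.196),'yellow':(.456,.065),'blue':(.457,-.06),'white':(.453,-.329),'purple':(.386,.123),'eyeA':(.44,.309),'eyeB':(.577,-.002)}
def V(D): return D['W'][(D['d']>0)]
def fit(P,c0,z0,z1,R,rr):
    q=P[(np.hypot(*(P[:,:2]-c0).T)<rr)&(P[:,2]>z0)&(P[:,2]<z1)]
    if len(q)<8: return None
    r=least_squares(lambda c:np.hypot(*(q[:,:2]-c).T)-R,c0,loss='soft_l1',f_scale=.001)
    return r.x.round(4),len(q),round(np.sqrt(np.mean(r.fun**2))*1e3,1)
for k,c in obj.items():
    c=np.array(c)
    for n,D in(('t',T),('s',S)):
        P=V(D);q=P[np.hypot(*(P[:,:2]-c).T)<.025]
        print(k,n,'zmax',q[:,2].max().round(4),'tipmean',q[q[:,2]>.05][:,:2].mean(0).round(4),'fit',fit(P,c,.008,.040,.013,.022))
print('bottles')
P=V(T)
for c in((.577,.112),(.695,.062),(.67,-.07)):
    q=P[np.hypot(*(P[:,:2]-np.array(c)).T)<.03];print(c,q[:,2].max())
for k,c in {'red':(.575,.2575),'yellow':(.562,-.2548),'blue':(.4443,-.207),'white':(.567,-.131)}.items():
    for n,D in(('t',T),('s',S)):
        im=D['im'].astype(int);W=D['W'];m=(D['d']>0)&(np.hypot(W[...,0]-c[0],W[...,1]-c[1])<.045)
        hsv=cv2.cvtColor(D['im'],cv2.COLOR_RGB2HSV)
        m&=(hsv[...,1]>150) if k!='white' else (hsv[...,2]>150)
        p=W[m];print('base',k,n,'mid',((p.max(0)+p.min(0))/2)[:2].round(4),'mean',p.mean(0).round(4),'ext',np.ptp(p,0).round(4),m.sum())
print(bot.tip_reach)
E
python3 loc2.py
```

```text
red t zmax 0.0611 tipmean [0.4504 0.1956] fit (array([0.4504, 0.1972]), 33, np.float64(0.4))
red s zmax 0.0571 tipmean [0.4524 0.1968] fit (array([0.4508, 0.1991]), 102, np.float64(1.2))
yellow t zmax 0.0596 tipmean [0.4567 0.0653] fit (array([0.4572, 0.0652]), 22, np.float64(0.5))
yellow s zmax 0.0571 tipmean [0.4594 0.065 ] fit (array([0.4577, 0.0672]), 113, np.float64(1.0))
blue t zmax 0.0581 tipmean [ 0.4556 -0.0601] fit (array([ 0.4573, -0.061 ]), 20, np.float64(0.3))
blue s zmax 0.0582 tipmean [ 0.4594 -0.0601] fit (array([ 0.458 , -0.0593]), 129, np.float64(0.8))
white t zmax 0.0608 tipmean [ 0.4534 -0.3306] fit (array([ 0.4541, -0.3319]), 55, np.float64(0.5))
white s zmax 0.0582 tipmean [ 0.4568 -0.3304] fit (array([ 0.4547, -0.3298]), 195, np.float64(0.8))
purple t zmax 0.0597 tipmean [0.3865 0.1224] fit (array([0.3866, 0.1233]), 22, np.float64(0.4))
purple s zmax 0.0568 tipmean [0.3878 0.1233] fit (array([0.3873, 0.125 ]), 104, np.float64(1.2))
eyeA t zmax 0.054 tipmean [0.4398 0.3094] fit (array([0.44  , 0.3086]), 130, np.float64(2.9))
eyeA s zmax 0.0488 tipmean [nan nan] 
[... 626 characters left out ...]
48 0.0188] 437
base yellow s mid [ 0.5601 -0.2537] mean [ 0.5625 -0.2547  0.0037] ext [0.0658 0.0605 0.0138] 729
base blue t mid [ 0.4446 -0.2072] mean [ 0.4441 -0.2075  0.0037] ext [0.054  0.0541 0.0147] 450
base blue s mid [ 0.4458 -0.2058] mean [ 0.4442 -0.2064  0.0036] ext [0.0575 0.0606 0.0105] 502
base white t mid [ 0.5657 -0.1311] mean [ 0.566  -0.1313  0.0037] ext [0.0558 0.0537 0.0147] 421
base white s mid [ 0.5624 -0.1262] mean [ 0.5632 -0.1269  0.0032] ext [0.066  0.0643 0.0123] 551
0.011loc2.py:15: RuntimeWarning: Mean of empty slice.
  print(k,n,'zmax',q[:,2].max().round(4),'tipmean',q[q[:,2]>.05][:,:2].mean(0).round(4),'fit',fit(P,c,.008,.040,.013,.022))
  ret = um.true_divide(
```

Call:
carry_out:
  motion: [0,-1,0,0.11,0.5,-1,0,0.11,0.5,-1,0,0.11,0.5,-1,0,0.11,0.5,-1,0,0]
  grip: 65
  squeeze: 40

```text
clock: 0.52
tool_pos: [0.2877, -0.4353, 0.2416]
tcp_rot: [-3.14, 0.008, 0.001]
wrist_force: [0.3, -0.4, -0.4]
gripper_width: 0.0644
```

Call:
carry_out:
  motion: [0.45,-1,0.3,0,0.45,-1,0.3,0,0.45,-1,0.3,0,0.45,-1,0.3,0,0.45,-1,0.3,0]

```text
clock: 0.93
tool_pos: [0.3445, -0.3103, 0.204]
tcp_rot: [-3.141, 0.001, 0.0]
wrist_force: [0.3, -0.5, 0.1]
gripper_width: 0.0652
```

Call:
carry_out:
  motion: [0.45,-1,0.3,0,0.45,-1,0.3,0,0.45,-1,0.3,0,0.45,-1,0.3,0,0.45,-1,0.3,0]

```text
clock: 1.35
tool_pos: [0.4007, -0.1854, 0.1665]
tcp_rot: [-3.141, 0.001, 0.001]
wrist_force: [-0.6, 0.4, 1.0]
gripper_width: 0.065
```

Call:
carry_out:
  motion: [0.45,-1,0.3,0,0.45,-1,0.3,0,0.45,-1,0.3,0,0.45,-0.8,0.3,0,0,0,0,0]

```text
clock: 1.77
tool_pos: [0.4454, -0.0886, 0.1352]
tcp_rot: [-3.139, -0.006, 0.004]
wrist_force: [-0.5, -0.3, 0.1]
gripper_width: 0.0649
```

Run:
```python
from h import *
s=monitor.observe();print(s['clock'],s['tool_pos'],s['tcp_rot'])
c=optics.camera_info('wrist');im,d=save('wrist','w1');np.savez('w1.npz',im=im,d=d,W=world('wrist',d,c))
```

```text
1.7667 [ 0.44542222 -0.08856172  0.13518767] [-3.13905889 -0.00592789  0.00442511]
```

View pics/w1.png

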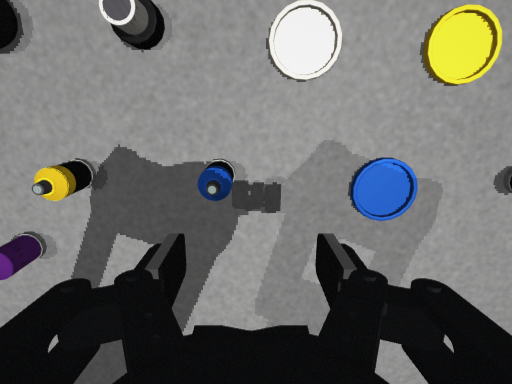

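```bash
cat > wfit.py <<'E'
import sys
from h import *
from scipy.optimize import least_squares
obj={'red':(.4505,.1975),'yellow':(.4575,.066),'blue':(.4575,-.06),'white':(.4545,-.331)}
bases={'red':(.5755,.258),'yellow':(.5623,-.255),'blue':(.4443,-.207),'white':(.5655,-.130)}
def run(D):
    P=D['W'][D['d']>0.05]
    for k,c in obj.items():
        q=P[(np.hypot(*(P[:,:2]-c).T)<.03)&(P[:,2]>.012)&(P[:,2]<.040)]
        if len(q)<100: continue
        r=least_squares(lambda x:np.hypot(*(q[:,:2]-x).T)-.013,c,loss='soft_l1',f_scale=.001)
        t=P[(np.hypot(*(P[:,:2]-c).T)<.03)&(P[:,2]>.0535)&(P[:,2]<.061)]
        print(k,r.x.round(4),len(q),'rms mm',(np.sqrt(np.mean(r.fun**2))*1e3).round(2),'tip',t.mean(0).round(4),len(t))
    for k,c in bases.items():
        W=D['W'];m=(D['d']>.05)&(np.hypot(W[...,0]-c[0],W[...,1]-c[1])<.045)&(W[...,2]<.012)
        hsv=cv2.cvtColor(D['im'],cv2.COLOR_RGB2HSV)
        m&=(hsv[...,1]>150) if k!='white' else (hsv[...,2]>170)
        if m.sum()<500: continue
        p=W[m];print('base',k,'mid',((p.max(0)+p.min(0))/2)[:2].round(4),'ext',np.ptp(p,0).round(4),m.sum())
    print('bench z',np.median(P[(P[:,2]<.01)&(P[:,2]>-.01)][:,2]).round(4))
if __name__=='__main__':
    run(np.load(sys.argv[1]));s=monitor.observe();print(s['clock'],s['tool_pos'],s['tcp_rot'])
E
python3 wfit.py w1.npz
```

```text
yellow [0.4555 0.0668] 617 rms mm 0.39 tip [0.456  0.0654 0.0564] 170
blue [ 0.4558 -0.0595] 178 rms mm 0.24 tip [ 0.4566 -0.0599  0.0566] 136
base yellow mid [ 0.5607 -0.2579] ext [0.0568 0.0638 0.0113] 4840
base blue mid [ 0.4414 -0.2094] ext [0.0602 0.0621 0.0109] 3237
base white mid [ 0.5646 -0.1314] ext [0.0583 0.0593 0.0121] 4282
bench z -0.0002
1.8167 [ 0.44515919 -0.09009567  0.1358637 ] [-3.14052563 -0.00510297  0.00431108]
```

Call:
carry_out:
  motion: [0,0,0,0]

```text
clock: 1.9
tool_pos: [0.4454, -0.0917, 0.1369]
tcp_rot: [3.142, 0.001, -0.002]
wrist_force: [0.0, -0.9, 0.7]
gripper_width: 0.0651
```

Call:
carry_out:
  motion: [0.25,-0.65,0,0,0.2,-0.6,0.6,0,0,0,0.8,0,0,0,0.6,0,0,0,0,0]

```text
clock: 2.32
tool_pos: [0.4545, -0.0608, 0.0843]
tcp_rot: [-3.14, 0.002, 0.009]
wrist_force: [-0.7, -0.2, -0.2]
gripper_width: 0.0654
```

Call:
carry_out:
  motion: [0.08,0,0.6,0,0,0,0.7,0,0,0,0.6,0,0,0,0.3,0,0,0,0,0]

```text
clock: 2.73
tool_pos: [0.4579, -0.0611, 0.0314]
tcp_rot: [-3.141, 0.002, 0.004]
wrist_force: [-0.8, 0.2, 0.5]
gripper_width: 0.0648
```

Call:
carry_out:
  motion: [0,0,0,0,0,0,0,0]

```text
clock: 2.9
tool_pos: [0.4599, -0.0612, 0.0337]
tcp_rot: [3.141, -0.001, 0.003]
wrist_force: [-0.3, -0.4, 0.0]
gripper_width: 0.0653
```

Call:
carry_out:
  motion: [-0.1,0,0.22,0,0,0,0,0]

```text
clock: 3.07
tool_pos: [0.4562, -0.0607, 0.0269]
tcp_rot: [3.141, -0.0, 0.0]
wrist_force: [-0.3, 1.0, -0.5]
gripper_width: 0.0645
```

Call:
carry_out:
  motion: [0,0,0,0,0,0,0,0,0,0,0,0,0,0,0,0,0,0,0,0]
  grip: 10

```text
clock: 3.48
tool_pos: [0.4568, -0.0607, 0.0272]
tcp_rot: [3.141, -0.0, 0.001]
wrist_force: [0.9, -0.9, 2.3]
gripper_width: 0.0245
```

Call:
carry_out:
  motion: [0,0,0,0,0,0,0,0,0,0,0,0,0,0,0,0,0,0,0,0]

```text
clock: 3.9
tool_pos: [0.4568, -0.0607, 0.0272]
tcp_rot: [3.141, -0.0, 0.001]
wrist_force: [0.1, -0.0, 3.7]
gripper_width: 0.0249
```

Call:
carry_out:
  motion: [0,0,-0.2,0,0,0,-0.5,0,0,0,-0.6,0,0,0,-0.3,0,0,0,0,0]

```text
clock: 4.32
tool_pos: [0.4575, -0.061, 0.0684]
tcp_rot: [3.141, -0.0, 0.005]
wrist_force: [0.8, 0.2, -1.0]
gripper_width: 0.025
```

Call:
carry_out:
  motion: [0,0.4,0,0,-0.1,0.8,0,0,-0.1,0.8,0,0,-0.1,0.8,0,0,-0.1,0.8,0,0]

```text
clock: 4.73
tool_pos: [0.4452, -0.1516, 0.0654]
tcp_rot: [-3.141, 0.0, 0.003]
wrist_force: [0.4, 0.0, -1.0]
gripper_width: 0.0248
```

Call:
carry_out:
  motion: [-0.1,0.8,0,0,0,0.8,0,0,0,0.5,0,0,0,0,0,0,0,0,0,0]

```text
clock: 5.15
tool_pos: [0.4433, -0.2033, 0.066]
tcp_rot: [-3.14, 0.003, 0.002]
wrist_force: [-0.1, 0.6, -1.1]
gripper_width: 0.0244
```

Call:
carry_out:
  motion: [0,0,0,0,0,0,0,0]

```text
clock: 5.32
tool_pos: [0.4437, -0.2022, 0.0663]
tcp_rot: [-3.141, -0.001, 0.001]
wrist_force: [0.5, -0.5, -0.6]
gripper_width: 0.025
```

```bash
cat > w.py <<'E'
import sys
from h import *
from wfit import run
n=sys.argv[1];s=monitor.observe();print(s['clock'],s['tool_pos'],s['wrist_force'],s['gripper_width'])
c=optics.camera_info('wrist');im,d=save('wrist',n);W=world('wrist',d,c);np.savez(n+'.npz',im=im,d=d,W=W)
run(dict(im=im,d=d,W=W))
E
python3 w.py w2
```

```text
5.3167 [ 0.44365802 -0.20219982  0.0663237 ] [ 0.47992766 -0.54138145 -0.6455476 ] 0.024951778046428164
white [ 0.453  -0.3305] 1343 rms mm 0.43 tip [ 0.4536 -0.3286  0.0562] 316
base yellow mid [ 0.5514 -0.2555] ext [0.0384 0.0578 0.0106] 5984
base blue mid [ 0.4491 -0.2073] ext [0.0449 0.0565 0.0088] 3441
base white mid [ 0.5533 -0.1274] ext [0.0352 0.062  0.0115] 5017
bench z -0.0001
```

View pics/w2.png

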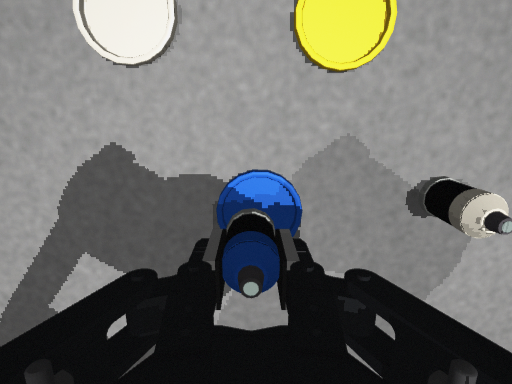

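Call:
carry_out:
  motion: [0.02,0.2,0.3,0,0,0,0.5,0,0,0,0.4,0,0,0,0.1,0,0,0,0,0]

```text
clock: 5.78
tool_pos: [0.4434, -0.2073, 0.0327]
tcp_rot: [-3.14, -0.0, 0.004]
wrist_force: [-0.6, 0.4, -1.3]
gripper_width: 0.0248
```

Call:
carry_out:
  motion: [0,0,0,0,0,0,0,0]

```text
clock: 5.95
tool_pos: [0.4448, -0.2083, 0.0348]
tcp_rot: [3.141, -0.0, 0.001]
wrist_force: [0.2, -1.1, -0.9]
gripper_width: 0.0247
```

Call:
carry_out:
  motion: [0,0,0.08,0,0,0,0.06,0,0,0,0,0]

```text
clock: 6.2
tool_pos: [0.4444, -0.2081, 0.0308]
tcp_rot: [3.142, -0.0, 0.0]
wrist_force: [-0.0, 0.3, -1.1]
gripper_width: 0.0249
```

Call:
carry_out:
  motion: [0,0,0.04,0,0,0,0,0]

```text
clock: 6.37
tool_pos: [0.4446, -0.2082, 0.0302]
tcp_rot: [3.141, -0.0, 0.0]
wrist_force: [-1.6, -0.1, 1.2]
gripper_width: 0.0246
```

Call:
carry_out:
  motion: [0,0,0.01,0,0,0,0,0]

```text
clock: 6.53
tool_pos: [0.4447, -0.2082, 0.0302]
tcp_rot: [3.142, -0.0, 0.0]
wrist_force: [-3.0, 1.3, 5.0]
gripper_width: 0.0247
```

Call:
carry_out:
  motion: [0,0,0,0,0,0,0,0,0,0,0,0,0,0,0,0,0,0,0,0]
  grip: 60

```text
clock: 6.95
tool_pos: [0.4443, -0.2081, 0.0294]
tcp_rot: [-3.141, 0.0, 0.0]
wrist_force: [-0.3, -0.6, 0.7]
gripper_width: 0.0599
```

Call:
carry_out:
  motion: [0,0,-0.4,0,0,0,-0.8,0,0,0,-1,0,0,0,-1,0,0,0,-0.5,0]

```text
clock: 7.37
tool_pos: [0.4459, -0.2091, 0.1261]
tcp_rot: [3.139, -0.0, 0.007]
wrist_force: [0.4, 0.1, 1.0]
gripper_width: 0.0601
```

```bash
python3 w.py w3
```

```text
7.3667 [ 0.44594063 -0.20909392  0.12611794] [0.38770778 0.07648049 0.97408388] 0.060058308169679886
white [ 0.453  -0.3305] 526 rms mm 0.35 tip [ 0.4535 -0.3292  0.0565] 170
base yellow mid [ 0.5623 -0.2568] ext [0.06   0.0597 0.0118] 4894
base blue mid [ 0.4411 -0.2068] ext [0.0604 0.0574 0.0115] 2043
base white mid [ 0.5645 -0.1278] ext [0.0573 0.0606 0.012 ] 4546
bench z -0.0002
```

View pics/w3.png

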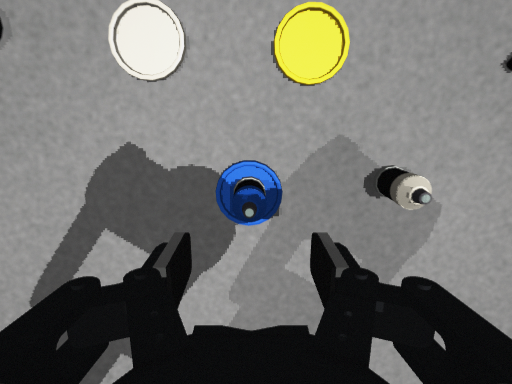

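Call:
carry_out:
  motion: [0,-0.5,0,0,0.1,-0.9,0,0,0.1,-0.9,0,0,0.1,-0.9,0,0,0.1,-0.9,0,0]

```text
clock: 7.83
tool_pos: [0.453, -0.1035, 0.1199]
tcp_rot: [-3.14, 0.001, 0.005]
wrist_force: [0.1, 0.5, -0.2]
gripper_width: 0.06
```

Call:
carry_out:
  motion: [0,-0.9,0,0,0,-0.9,0,0,0,-0.9,0,0,0,-0.9,0,0,0,-0.9,0,0]

```text
clock: 8.25
tool_pos: [0.4527, 0.0088, 0.1199]
tcp_rot: [-3.141, 0.0, 0.006]
wrist_force: [0.6, -0.0, -0.7]
gripper_width: 0.0604
```

Call:
carry_out:
  motion: [0,-0.9,0,0,0,-0.9,0,0,0,-0.6,0,0,0,0,0,0,0,0,0,0]

```text
clock: 8.67
tool_pos: [0.453, 0.0677, 0.1202]
tcp_rot: [3.141, 0.003, -0.005]
wrist_force: [-0.5, -0.4, -0.3]
gripper_width: 0.0603
```

Call:
carry_out:
  motion: [0.12,0.06,0.3,0,0,0,0.8,0,0,0,0.8,0,0,0,0.6,0,0,0,0.3,0]

```text
clock: 9.08
tool_pos: [0.4554, 0.0644, 0.0488]
tcp_rot: [3.141, -0.003, -0.008]
wrist_force: [0.1, 0.2, 0.3]
gripper_width: 0.06
```

Call:
carry_out:
  motion: [0,0,0.3,0,0,0,0.3,0,0,0,0,0,0,0,0,0]

```text
clock: 9.42
tool_pos: [0.4576, 0.0652, 0.0371]
tcp_rot: [3.142, -0.001, -0.0]
wrist_force: [0.7, 0.5, -0.2]
gripper_width: 0.06
```

Call:
carry_out:
  motion: [-0.04,0,0.25,0,0,0,0.15,0,0,0,0,0]

```text
clock: 9.67
tool_pos: [0.456, 0.0654, 0.0265]
tcp_rot: [-3.142, 0.0, 0.001]
wrist_force: [-1.0, 0.8, 0.6]
gripper_width: 0.0602
```

Call:
carry_out:
  motion: [0,0,0,0,0,0,0,0]

```text
clock: 9.83
tool_pos: [0.4566, 0.0654, 0.0272]
tcp_rot: [-3.142, 0.0, -0.001]
wrist_force: [0.5, 0.1, 1.1]
gripper_width: 0.0599
```

Call:
carry_out:
  motion: [0,0,0,0,0,0,0,0,0,0,0,0,0,0,0,0,0,0,0,0]
  grip: 10

```text
clock: 10.25
tool_pos: [0.4569, 0.0654, 0.0274]
tcp_rot: [3.142, -0.0, 0.001]
wrist_force: [0.4, -0.4, 0.9]
gripper_width: 0.0248
```

Call:
carry_out:
  motion: [0,0,0,0,0,0,0,0,0,0,0,0]

```text
clock: 10.5
tool_pos: [0.4569, 0.0654, 0.0274]
tcp_rot: [3.142, -0.0, 0.001]
wrist_force: [0.6, 0.6, 2.9]
gripper_width: 0.0244
```

Call:
carry_out:
  motion: [0,0,-0.2,0,0,0,-0.6,0,0,0,-0.9,0,0,0,-1,0,0,0,-0.9,0]

```text
clock: 10.92
tool_pos: [0.4556, 0.0654, 0.1176]
tcp_rot: [-3.142, 0.0, 0.003]
wrist_force: [0.7, -0.7, -1.4]
gripper_width: 0.0248
```

Call:
carry_out:
  motion: [0.1,0.4,0,0,0.3,0.8,0,0,0.3,0.9,0,0,0.3,0.9,0,0,0.3,0.9,0,0]

```text
clock: 11.33
tool_pos: [0.4882, -0.0332, 0.1158]
tcp_rot: [-3.141, -0.0, 0.003]
wrist_force: [0.1, 0.9, -0.3]
gripper_width: 0.0247
```

Call:
carry_out:
  motion: [0.3,0.9,0,0,0.3,0.9,0,0,0.3,0.9,0,0,0.3,0.9,0,0,0.3,0.9,0,0]

```text
clock: 11.75
tool_pos: [0.5256, -0.1459, 0.1155]
tcp_rot: [-3.141, 0.001, 0.004]
wrist_force: [1.3, 0.5, -1.2]
gripper_width: 0.0246
```

Call:
carry_out:
  motion: [0.3,0.9,0,0,0.3,0.9,0,0,0.3,0.9,0,0,0.2,0.8,0,0,0,0,0,0]

```text
clock: 12.17
tool_pos: [0.5537, -0.2356, 0.1159]
tcp_rot: [3.141, -0.005, -0.002]
wrist_force: [0.1, -0.3, -0.0]
gripper_width: 0.0245
```

Call:
carry_out:
  motion: [0,0,0,0,0,0,0,0]

```text
clock: 12.33
tool_pos: [0.553, -0.2316, 0.1158]
tcp_rot: [-3.14, 0.001, 0.003]
wrist_force: [-0.4, 0.1, -0.6]
gripper_width: 0.0248
```

Call:
carry_out:
  motion: [0.2,0.45,0,0,0.17,0.5,0.3,0,0,0,0.7,0,0,0,0.8,0,0,0,0.7,0]

```text
clock: 12.75
tool_pos: [0.5633, -0.2559, 0.0538]
tcp_rot: [3.141, 0.001, 0.0]
wrist_force: [-0.6, -0.1, -1.8]
gripper_width: 0.0251
```

Call:
carry_out:
  motion: [0,0,0.3,0,0,0,0.1,0,0,0,0,0,0,0,0,0]

```text
clock: 13.08
tool_pos: [0.5639, -0.2562, 0.0456]
tcp_rot: [3.141, 0.0, 0.002]
wrist_force: [0.4, 0.1, -0.6]
gripper_width: 0.0246
```

Need about 15 mm more.

Call:
carry_out:
  motion: [-0.04,0,0.2,0,0,0,0.2,0,0,0,0.08,0,0,0,0,0,0,0,0,0]

```text
clock: 13.5
tool_pos: [0.562, -0.2558, 0.0324]
tcp_rot: [-3.141, 0.0, 0.001]
wrist_force: [0.7, 0.7, -0.5]
gripper_width: 0.0249
```

Call:
carry_out:
  motion: [0,0,0.04,0,0,0,0,0]

```text
clock: 13.67
tool_pos: [0.5622, -0.2559, 0.0316]
tcp_rot: [3.142, -0.0, 0.0]
wrist_force: [0.3, -0.4, -1.1]
gripper_width: 0.0247
```

Call:
carry_out:
  motion: [0,0,0.03,0,0,0,0,0]

```text
clock: 13.83
tool_pos: [0.5622, -0.2559, 0.0308]
tcp_rot: [3.142, -0.0, 0.0]
wrist_force: [0.1, 0.1, -1.0]
gripper_width: 0.0248
```

Call:
carry_out:
  motion: [0,0,0.02,0,0,0,0,0]

```text
clock: 14.0
tool_pos: [0.5623, -0.256, 0.0305]
tcp_rot: [3.142, -0.0, 0.0]
wrist_force: [-0.5, 0.0, -0.6]
gripper_width: 0.0248
```

Call:
carry_out:
  motion: [0,0,0.02,0,0,0,0,0]

```text
clock: 14.17
tool_pos: [0.5623, -0.256, 0.0305]
tcp_rot: [3.142, -0.0, 0.0]
wrist_force: [-2.0, 0.8, 3.6]
gripper_width: 0.0248
```

Call:
carry_out:
  motion: [0,0,0.01,0,0,0,0,0]

```text
clock: 14.33
tool_pos: [0.5623, -0.256, 0.0305]
tcp_rot: [3.142, -0.0, 0.0]
wrist_force: [-2.8, 1.9, 6.3]
gripper_width: 0.0245
```

Contact. Release, lift, and head to red.

Call:
carry_out:
  motion: [0,0,0,0,0,0,0,0,0,0,0,0,0,0,0,0,0,0,0,0]
  grip: 60

```text
clock: 14.75
tool_pos: [0.5621, -0.2558, 0.0293]
tcp_rot: [-3.141, 0.0, 0.0]
wrist_force: [-0.7, 1.0, 0.7]
gripper_width: 0.06
```

Call:
carry_out:
  motion: [0,0,-0.4,0,0,0,-0.8,0,0,0,-1,0,0,0,-1,0,0,0,-0.5,0]

```text
clock: 15.17
tool_pos: [0.5638, -0.2569, 0.1265]
tcp_rot: [3.139, -0.0, 0.008]
wrist_force: [0.3, 0.2, 0.1]
gripper_width: 0.0601
```

```bash
python3 w.py w4
```

```text
15.1667 [ 0.56379925 -0.25686921  0.12650006] [0.30780696 0.17162963 0.10713779] 0.0600604668121155
white [ 0.4531 -0.3306] 127 rms mm 0.34 tip [nan nan nan] 0
base yellow mid [ 0.5597 -0.2551] ext [0.0605 0.0581 0.0108] 2076
base blue mid [ 0.4478 -0.2102] ext [0.0484 0.0516 0.0086] 1065
base white mid [ 0.5681 -0.1153] ext [0.0491 0.0384 0.0113] 715
bench z -0.0002wfit.py:13: RuntimeWarning: Mean of empty slice.
  print(k,r.x.round(4),len(q),'rms mm',(np.sqrt(np.mean(r.fun**2))*1e3).round(2),'tip',t.mean(0).round(4),len(t))
  ret = um.true_divide(
```

View pics/w4.png

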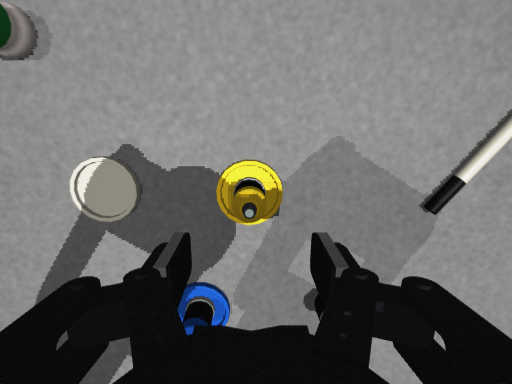

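Call:
carry_out:
  motion: [-0.1,-0.5,0,0,-0.2,-0.9,0,0,-0.25,-0.9,0,0,-0.25,-0.9,0,0,-0.25,-0.9,0,0]

```text
clock: 15.63
tool_pos: [0.5338, -0.1511, 0.1194]
tcp_rot: [-3.14, 0.001, 0.006]
wrist_force: [0.7, -0.1, 0.7]
gripper_width: 0.0598
```

Call:
carry_out:
  motion: [-0.25,-0.95,0,0,-0.25,-0.95,0,0,-0.25,-0.95,0,0,-0.25,-0.95,0,0,-0.25,-0.95,0,0]

```text
clock: 16.05
tool_pos: [0.5023, -0.0325, 0.1195]
tcp_rot: [-3.14, 0.0, 0.006]
wrist_force: [0.6, 0.8, -0.6]
gripper_width: 0.0603
```

Call:
carry_out:
  motion: [-0.25,-0.95,0,0,-0.25,-0.95,0,0,-0.25,-0.95,0,0,-0.25,-0.95,0,0,-0.25,-0.95,0,0]

```text
clock: 16.47
tool_pos: [0.4709, 0.0857, 0.1196]
tcp_rot: [-3.141, 0.0, 0.006]
wrist_force: [0.3, 0.5, 0.1]
gripper_width: 0.0597
```

Call:
carry_out:
  motion: [-0.25,-0.95,0,0,-0.25,-0.95,0,0,-0.25,-0.95,0,0,-0.1,-0.5,0,0,0,0,0,0]

```text
clock: 16.88
tool_pos: [0.4495, 0.17, 0.1197]
tcp_rot: [-3.142, -0.005, 0.007]
wrist_force: [-0.3, -0.2, -0.3]
gripper_width: 0.0594
```

Call:
carry_out:
  motion: [0,0,0,0,0,0,0,0]

```text
clock: 17.05
tool_pos: [0.4513, 0.1675, 0.1208]
tcp_rot: [3.141, -0.0, -0.003]
wrist_force: [0.3, 0.8, -0.1]
gripper_width: 0.0603
```

```bash
python3 w.py w5 2>/dev/null
```

```text
17.05 [0.4512939  0.16746408 0.12077132] [ 0.27723802  0.80132752 -0.10159989] 0.06031434024035834
red [0.4485 0.1986] 264 rms mm 0.24 tip [0.4494 0.1983 0.0567] 155
base red mid [0.5699 0.2585] ext [0.0506 0.0587 0.0111] 4869
bench z -0.0002
```

Call:
carry_out:
  motion: [-0.05,-0.65,0,0,0,-0.57,0.2,0,0,0,0.6,0,0,0,0.8,0,0,0,0.7,0]

```text
clock: 17.52
tool_pos: [0.4513, 0.1977, 0.0639]
tcp_rot: [-3.142, 0.002, -0.001]
wrist_force: [0.7, -0.2, -0.3]
gripper_width: 0.0602
```

Call:
carry_out:
  motion: [0,0,0.5,0,0,0,0.4,0,0,0,0.1,0,0,0,0,0,0,0,0,0]

```text
clock: 17.93
tool_pos: [0.4516, 0.1982, 0.0401]
tcp_rot: [-3.141, 0.001, -0.001]
wrist_force: [-0.5, 0.2, 0.3]
gripper_width: 0.0596
```

Call:
carry_out:
  motion: [-0.06,0,0.3,0,0,0,0.22,0,0,0,0,0]

```text
clock: 18.18
tool_pos: [0.4487, 0.1982, 0.0255]
tcp_rot: [3.141, -0.0, -0.002]
wrist_force: [1.0, -0.5, 0.0]
gripper_width: 0.0601
```

Call:
carry_out:
  motion: [0,0,0,0,0,0,0,0]

```text
clock: 18.35
tool_pos: [0.4495, 0.1984, 0.0266]
tcp_rot: [-3.142, 0.0, -0.0]
wrist_force: [-0.3, -0.4, 0.4]
gripper_width: 0.0601
```

Call:
carry_out:
  motion: [0,0,0,0,0,0,0,0,0,0,0,0,0,0,0,0,0,0,0,0]
  grip: 10

```text
clock: 18.77
tool_pos: [0.4499, 0.1985, 0.027]
tcp_rot: [-3.141, 0.0, -0.001]
wrist_force: [0.8, 0.1, 1.5]
gripper_width: 0.0247
```

Call:
carry_out:
  motion: [0,0,0,0,0,0,0,0,0,0,0,0]

```text
clock: 19.02
tool_pos: [0.4499, 0.1985, 0.027]
tcp_rot: [-3.141, 0.0, -0.001]
wrist_force: [-1.0, -0.3, 3.9]
gripper_width: 0.0247
```

Call:
carry_out:
  motion: [0,0,-0.2,0,0,0,-0.6,0,0,0,-0.6,0,0,0,-0.4,0,0,0,0,0]

```text
clock: 19.43
tool_pos: [0.4509, 0.1988, 0.0738]
tcp_rot: [-3.14, 0.0, -0.006]
wrist_force: [0.2, -0.6, -1.4]
gripper_width: 0.0245
```

Call:
carry_out:
  motion: [0.4,-0.2,0,0,0.8,-0.4,0,0,0.8,-0.4,0,0,0.8,-0.4,0,0,0.8,-0.4,0,0]

```text
clock: 19.85
tool_pos: [0.5396, 0.2436, 0.0702]
tcp_rot: [3.141, -0.0, -0.003]
wrist_force: [-0.4, -0.5, -0.8]
gripper_width: 0.0249
```

Call:
carry_out:
  motion: [0.8,-0.4,0,0,0.6,-0.2,0,0,0,0,0,0,0,0,0,0,0,0,0,0]

```text
clock: 20.27
tool_pos: [0.5731, 0.2579, 0.0703]
tcp_rot: [3.141, -0.0, -0.004]
wrist_force: [-0.0, -0.7, -0.6]
gripper_width: 0.0249
```

```bash
python3 w.py w6 2>/dev/null
```

```text
20.2667 [0.57311355 0.25788815 0.07033044] [-0.044395   -0.70959828 -0.612304  ] 0.02485153240130365
base red mid [0.5797 0.2574] ext [0.0453 0.0584 0.0105] 3610
bench z -0.0002
```

Call:
carry_out:
  motion: [0.05,0,0.3,0,0,0,0.5,0,0,0,0.4,0,0,0,0.2,0,0,0,0,0]

```text
clock: 20.73
tool_pos: [0.5737, 0.2577, 0.0336]
tcp_rot: [3.14, -0.0, -0.007]
wrist_force: [0.5, -0.5, -1.1]
gripper_width: 0.0246
```

Call:
carry_out:
  motion: [0,0,0,0,0,0,0,0]

```text
clock: 20.9
tool_pos: [0.576, 0.2584, 0.0367]
tcp_rot: [-3.141, 0.0, -0.001]
wrist_force: [0.1, -1.1, -1.1]
gripper_width: 0.0248
```

Call:
carry_out:
  motion: [0,0,0.1,0,0,0,0.07,0,0,0,0,0]

```text
clock: 21.15
tool_pos: [0.5757, 0.2584, 0.0322]
tcp_rot: [3.142, -0.0, -0.0]
wrist_force: [0.0, 0.1, -1.4]
gripper_width: 0.0246
```

Call:
carry_out:
  motion: [0,0,0.03,0,0,0,0,0]

```text
clock: 21.32
tool_pos: [0.5757, 0.2583, 0.0315]
tcp_rot: [3.142, -0.0, -0.0]
wrist_force: [-0.5, 0.8, -1.1]
gripper_width: 0.0242
```

Call:
carry_out:
  motion: [0,0,0.02,0,0,0,0,0]

```text
clock: 21.48
tool_pos: [0.5758, 0.2584, 0.0311]
tcp_rot: [-3.142, 0.0, -0.0]
wrist_force: [0.5, -0.1, -0.7]
gripper_width: 0.0249
```

Call:
carry_out:
  motion: [0,0,0.03,0,0,0,0,0]

```text
clock: 21.65
tool_pos: [0.5757, 0.2583, 0.0302]
tcp_rot: [3.142, -0.0, -0.0]
wrist_force: [1.6, -0.7, -0.9]
gripper_width: 0.0243
```

Call:
carry_out:
  motion: [0,0,0.02,0,0,0,0,0]

```text
clock: 21.82
tool_pos: [0.5758, 0.2584, 0.03]
tcp_rot: [-3.142, 0.0, -0.0]
wrist_force: [-0.3, 0.0, -0.1]
gripper_width: 0.0251
```

Call:
carry_out:
  motion: [0,0,0.02,0,0,0,0,0]

```text
clock: 21.98
tool_pos: [0.5759, 0.2584, 0.03]
tcp_rot: [3.142, -0.0, 0.0]
wrist_force: [-2.7, -1.2, 4.6]
gripper_width: 0.0249
```

Call:
carry_out:
  motion: [0,0,0,0,0,0,0,0,0,0,0,0,0,0,0,0,0,0,0,0]
  grip: 60

```text
clock: 22.4
tool_pos: [0.5757, 0.2583, 0.0291]
tcp_rot: [3.142, -0.0, -0.0]
wrist_force: [0.4, 0.5, 0.8]
gripper_width: 0.0598
```

Call:
carry_out:
  motion: [0,0,-0.4,0,0,0,-0.8,0,0,0,-1,0,0,0,-1,0,0,0,-0.5,0]

```text
clock: 22.82
tool_pos: [0.5776, 0.259, 0.1264]
tcp_rot: [-3.14, 0.0, -0.009]
wrist_force: [0.8, 0.7, 0.7]
gripper_width: 0.0596
```

```bash
python3 w.py w7 2>/dev/null
```

```text
22.8167 [0.57759356 0.25899261 0.1263607 ] [0.77236161 0.74202205 0.72331241] 0.05959119551350933
base red mid [0.5719 0.2582] ext [0.0606 0.0575 0.0114] 2033
bench z -0.0002
```

View pics/w7.png

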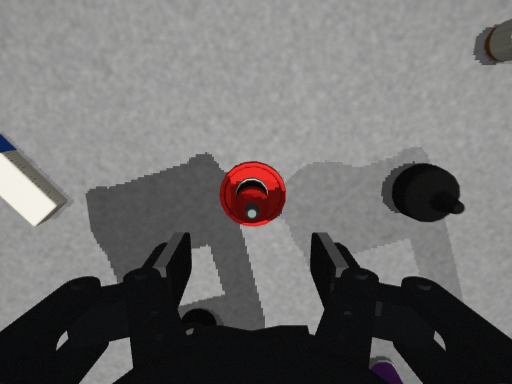

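Call:
carry_out:
  motion: [-0.1,0.5,0,0,-0.2,0.95,0,0,-0.2,0.95,0,0,-0.2,0.95,0,0,-0.2,0.95,0,0]

```text
clock: 23.28
tool_pos: [0.5511, 0.1489, 0.1191]
tcp_rot: [3.141, 0.0, -0.007]
wrist_force: [-0.2, -0.7, 0.0]
gripper_width: 0.0603
```

Call:
carry_out:
  motion: [-0.2,0.95,0,0,-0.2,0.95,0,0,-0.2,0.95,0,0,-0.2,0.95,0,0,-0.2,0.95,0,0]

```text
clock: 23.7
tool_pos: [0.5259, 0.0305, 0.1193]
tcp_rot: [3.142, -0.001, -0.006]
wrist_force: [-0.2, 0.3, 0.6]
gripper_width: 0.0597
```

Call:
carry_out:
  motion: [-0.2,0.95,0,0,-0.2,0.95,0,0,-0.2,0.95,0,0,-0.2,0.95,0,0,-0.2,0.95,0,0]

```text
clock: 24.12
tool_pos: [0.5008, -0.0879, 0.1193]
tcp_rot: [-3.141, 0.001, 0.006]
wrist_force: [-0.2, 1.1, -0.1]
gripper_width: 0.0598
```

Call:
carry_out:
  motion: [-0.2,0.95,0,0,-0.2,0.95,0,0,-0.2,0.95,0,0,-0.2,0.95,0,0,-0.2,0.95,0,0]

```text
clock: 24.53
tool_pos: [0.4758, -0.2062, 0.1193]
tcp_rot: [-3.14, 0.001, 0.006]
wrist_force: [0.7, 0.1, 0.5]
gripper_width: 0.0601
```

Call:
carry_out:
  motion: [-0.2,0.95,0,0,-0.2,0.95,0,0,-0.2,0.6,0,0,0,0,0,0,0,0,0,0]

```text
clock: 24.95
tool_pos: [0.4614, -0.2678, 0.1197]
tcp_rot: [-3.139, 0.004, 0.004]
wrist_force: [0.4, 0.2, 0.4]
gripper_width: 0.0599
```

```bash
python3 w.py w8 2>/dev/null
```

```text
24.95 [ 0.46142276 -0.26781802  0.11974587] [0.35259666 0.16034282 0.44356027] 0.059933952599806425
white [ 0.453  -0.3304] 366 rms mm 0.29 tip [ 0.4537 -0.3297  0.0566] 158
base yellow mid [ 0.5611 -0.2545] ext [0.0575 0.0582 0.012 ] 3192
base blue mid [ 0.4437 -0.206 ] ext [0.0557 0.0599 0.0105] 1846
base white mid [ 0.5652 -0.127 ] ext [0.0591 0.0629 0.0121] 4512
bench z -0.0002
```

Call:
carry_out:
  motion: [-0.15,0.7,0,0,-0.15,0.9,0,0,0,0.7,0,0,0,0.2,0.2,0,0,0,0.4,0]

```text
clock: 25.42
tool_pos: [0.4565, -0.3315, 0.1075]
tcp_rot: [3.14, -0.002, 0.003]
wrist_force: [-0.0, 0.4, -0.0]
gripper_width: 0.06
```

Call:
carry_out:
  motion: [0,0,0,0,0,0,0,0]

```text
clock: 25.58
tool_pos: [0.455, -0.3286, 0.1049]
tcp_rot: [-3.139, -0.001, 0.004]
wrist_force: [-0.1, 0.4, 0.3]
gripper_width: 0.0601
```

Call:
carry_out:
  motion: [-0.06,0.08,0.3,0,0,0,0.7,0,0,0,0.8,0,0,0,0.5,0,0,0,0.2,0]

```text
clock: 26.0
tool_pos: [0.4528, -0.3307, 0.0415]
tcp_rot: [-3.138, -0.0, 0.005]
wrist_force: [-0.7, -0.2, -0.0]
gripper_width: 0.0601
```

Call:
carry_out:
  motion: [0,0,0,0,0,0,0,0]

```text
clock: 26.17
tool_pos: [0.4543, -0.3324, 0.0445]
tcp_rot: [3.142, 0.0, 0.0]
wrist_force: [0.3, -0.7, -0.4]
gripper_width: 0.0597
```

Call:
carry_out:
  motion: [-0.02,-0.06,0.4,0,0,0,0.28,0,0,0,0,0]

```text
clock: 26.42
tool_pos: [0.4529, -0.3301, 0.0258]
tcp_rot: [-3.14, 0.0, 0.003]
wrist_force: [-0.5, -0.2, -0.7]
gripper_width: 0.0602
```

Call:
carry_out:
  motion: [0,0,0,0,0,0,0,0]

```text
clock: 26.58
tool_pos: [0.4537, -0.331, 0.0274]
tcp_rot: [3.142, -0.0, 0.0]
wrist_force: [0.5, -0.1, -0.7]
gripper_width: 0.0602
```

Call:
carry_out:
  motion: [0,0,0,0,0,0,0,0,0,0,0,0,0,0,0,0,0,0,0,0]
  grip: 10
  squeeze: 50

```text
clock: 27.0
tool_pos: [0.454, -0.3312, 0.0279]
tcp_rot: [3.141, -0.0, 0.001]
wrist_force: [0.3, 0.3, 2.5]
gripper_width: 0.0246
```

Call:
carry_out:
  motion: [0,0,0,0,0,0,0,0,0,0,0,0]

```text
clock: 27.25
tool_pos: [0.454, -0.3312, 0.0279]
tcp_rot: [3.141, -0.0, 0.001]
wrist_force: [-0.1, 0.0, 3.7]
gripper_width: 0.0243
```

Call:
carry_out:
  motion: [0,0,-0.1,0,0,0,-0.2,0,0,0,-0.2,0,0,0,0,0,0,0,0,0]

```text
clock: 27.67
tool_pos: [0.4538, -0.331, 0.0402]
tcp_rot: [3.141, -0.0, 0.001]
wrist_force: [-0.5, -0.3, -1.7]
gripper_width: 0.0245
```

Call:
carry_out:
  motion: [0,0,-0.4,0,0,0,-0.7,0,0,0,-0.8,0,0,0,-0.7,0,0,0,-0.3,0]

```text
clock: 28.08
tool_pos: [0.4548, -0.332, 0.1157]
tcp_rot: [3.138, -0.0, 0.005]
wrist_force: [1.9, -0.4, -0.6]
gripper_width: 0.0244
```

Call:
carry_out:
  motion: [0,0,0,0,0,0,0,0]

```text
clock: 28.25
tool_pos: [0.4536, -0.3309, 0.1124]
tcp_rot: [3.141, -0.0, 0.0]
wrist_force: [0.5, 0.3, -1.5]
gripper_width: 0.0241
```

```bash
python3 w.py w9 2>/dev/null
```

```text
28.25 [ 0.45364246 -0.33088301  0.11242512] [ 0.48060233  0.2549684  -1.49223895] 0.024099684474606465
base yellow mid [ 0.5608 -0.255 ] ext [0.0572 0.059  0.0116] 3074
base blue mid [ 0.443  -0.2076] ext [0.0571 0.0578 0.0098] 2128
base white mid [ 0.5577 -0.1538] ext [0.0435 0.0251 0.0107] 591
bench z -0.0002
```

View pics/w9.png

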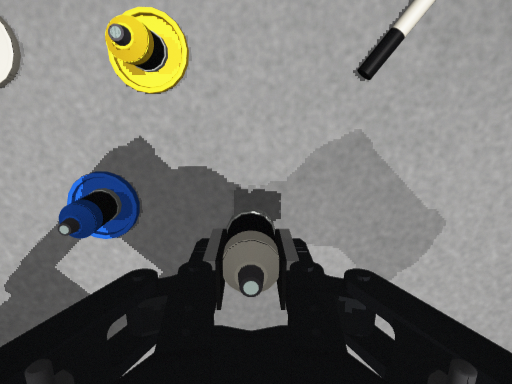

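Call:
carry_out:
  motion: [0.2,-0.3,0,0,0.4,-0.7,0,0,0.4,-0.8,0,0,0.4,-0.8,0,0,0.45,-0.8,0,0]

```text
clock: 28.72
tool_pos: [0.4995, -0.244, 0.1106]
tcp_rot: [-3.14, 0.001, 0.004]
wrist_force: [-0.4, 0.1, -1.6]
gripper_width: 0.0246
```

Call:
carry_out:
  motion: [0.45,-0.8,0,0,0.45,-0.8,0,0,0.45,-0.8,0,0,0.4,-0.8,0,0,0.4,-0.7,0,0]

```text
clock: 29.13
tool_pos: [0.5534, -0.1461, 0.1106]
tcp_rot: [-3.14, -0.001, 0.004]
wrist_force: [0.0, 0.1, -0.2]
gripper_width: 0.0244
```

Call:
carry_out:
  motion: [0.4,-0.6,0,0,0.1,-0.2,0,0,0,0,0,0,0,0,0,0,0,0,0,0]

```text
clock: 29.55
tool_pos: [0.5655, -0.1289, 0.1117]
tcp_rot: [-3.142, 0.001, 0.002]
wrist_force: [-1.1, -0.6, -0.6]
gripper_width: 0.0249
```

```bash
python3 w.py w10 2>/dev/null
```

```text
29.55 [ 0.56552886 -0.12890647  0.1117318 ] [-1.08217923 -0.57092545 -0.61873988] 0.024898098047300168
base yellow mid [ 0.5597 -0.2552] ext [0.0607 0.058  0.0105] 2272
base white mid [ 0.5739 -0.135 ] ext [0.0731 0.0603 0.0121] 1479
bench z -0.0002
```

Call:
carry_out:
  motion: [0,0.03,0.3,0,0,0,0.7,0,0,0,0.8,0,0,0,0.6,0,0,0,0.4,0]

```text
clock: 30.02
tool_pos: [0.5645, -0.1294, 0.0398]
tcp_rot: [-3.141, 0.002, 0.005]
wrist_force: [-0.1, 0.3, -0.7]
gripper_width: 0.0245
```

Call:
carry_out:
  motion: [0,0,0.1,0,0,0,0,0,0,0,0,0]

```text
clock: 30.27
tool_pos: [0.5666, -0.1296, 0.0405]
tcp_rot: [3.141, -0.001, 0.002]
wrist_force: [0.1, -0.1, -1.4]
gripper_width: 0.0245
```

Call:
carry_out:
  motion: [-0.04,0,0.15,0,0,0,0.12,0,0,0,0.04,0,0,0,0,0,0,0,0,0]

```text
clock: 30.68
tool_pos: [0.5652, -0.1291, 0.0322]
tcp_rot: [3.142, -0.0, 0.0]
wrist_force: [0.2, 0.1, -1.7]
gripper_width: 0.0245
```

Call:
carry_out:
  motion: [0,0,0.03,0,0,0,0,0]

```text
clock: 30.85
tool_pos: [0.5652, -0.1291, 0.0314]
tcp_rot: [3.142, -0.0, 0.0]
wrist_force: [0.9, -0.2, -1.0]
gripper_width: 0.0245
```

Call:
carry_out:
  motion: [0,0,0.02,0,0,0,0,0]

```text
clock: 31.02
tool_pos: [0.5653, -0.1292, 0.0309]
tcp_rot: [3.142, -0.0, 0.0]
wrist_force: [0.2, 0.0, -1.1]
gripper_width: 0.0247
```

Call:
carry_out:
  motion: [0,0,0.02,0,0,0,0,0]

```text
clock: 31.18
tool_pos: [0.5654, -0.1292, 0.0309]
tcp_rot: [-3.142, 0.0, -0.0]
wrist_force: [-2.4, 0.6, 4.3]
gripper_width: 0.0246
```

Call:
carry_out:
  motion: [0,0,0.01,0,0,0,0,0]

```text
clock: 31.35
tool_pos: [0.5654, -0.1292, 0.0309]
tcp_rot: [-3.142, 0.0, -0.0]
wrist_force: [-3.4, 0.7, 5.3]
gripper_width: 0.0245
```

Call:
carry_out:
  motion: [0,0,0,0,0,0,0,0,0,0,0,0,0,0,0,0,0,0,0,0]
  grip: 60

```text
clock: 31.77
tool_pos: [0.5651, -0.1291, 0.0298]
tcp_rot: [-3.142, 0.0, 0.0]
wrist_force: [-0.1, 0.3, -0.0]
gripper_width: 0.0599
```

Call:
carry_out:
  motion: [0,0,-0.4,0,0,0,-0.8,0,0,0,-1,0,0,0,-1,0,0,0,-0.8,0]

```text
clock: 32.18
tool_pos: [0.5658, -0.1294, 0.1329]
tcp_rot: [3.141, -0.0, 0.003]
wrist_force: [1.3, 0.4, 0.3]
gripper_width: 0.0602
```

Call:
carry_out:
  motion: [0,0,-1,0,0,0,-1,0,0,0,-0.5,0,0,0,0,0,0,0,0,0]

```text
clock: 32.6
tool_pos: [0.5654, -0.1293, 0.1931]
tcp_rot: [3.141, -0.0, 0.002]
wrist_force: [0.7, 0.7, 0.3]
gripper_width: 0.0598
```

```bash
python3 w.py w11 2>/dev/null
python3 - <<'E'
from h import *
im,d=save('scene','scene2');W=world('scene',d);P=W[d>0]
for k,c in {'red':(.5757,.2583),'yellow':(.5623,-.256),'blue':(.4446,-.208),'white':(.5654,-.1292),'purple':(.3866,.124),'eyeA':(.441,.309),'eyeB':(.577,-.002)}.items():
    q=P[np.hypot(*(P[:,:2]-np.array(c)).T)<.025];t=q[q[:,2]>.045];b=q[(q[:,2]>.012)&(q[:,2]<.04)]
    print(k,'zmax',q[:,2].max().round(4),'top',t[:,:2].mean(0).round(4),'barrel',b[:,:2].mean(0).round(4))
E
```

```text
32.6 [ 0.56543527 -0.12925128  0.1931109 ] [0.72478417 0.74749945 0.27422353] 0.05984249715585678
base yellow mid [ 0.5597 -0.2547] ext [0.0595 0.0565 0.0136] 1300
base blue mid [ 0.4407 -0.1907] ext [0.0597 0.0245 0.0099] 524
base white mid [ 0.5629 -0.13  ] ext [0.0593 0.0552 0.0109] 940
bench z -0.0002
red zmax 0.0602 top [0.5801 0.2544] barrel [0.5823 0.2502]
yellow zmax 0.0615 top [ 0.5673 -0.2569] barrel [ 0.5724 -0.2593]
blue zmax 0.0611 top [ 0.4499 -0.2091] barrel [ 0.4551 -0.2117]
white zmax 0.4302 top [ 0.5775 -0.132 ] barrel [ 0.575  -0.1347]
purple zmax 0.0569 top [0.3897 0.1219] barrel [0.3946 0.1179]
eyeA zmax 0.049 top [0.4428 0.3105] barrel [0.4473 0.3038]
eyeB zmax 0.0499 top [ 0.5796 -0.0015] barrel [ 0.5847 -0.0075]
```

View pics/w11.png

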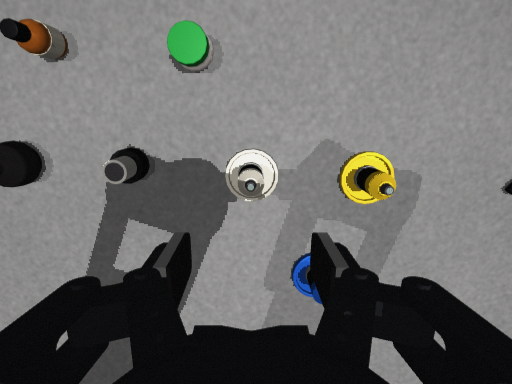

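View pics/scene2.png

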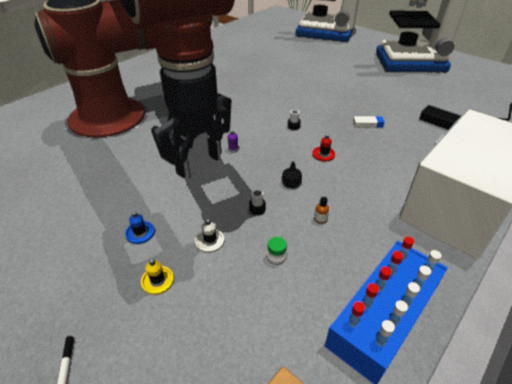

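All four stand upright, each in the base of its own colour: white at (209,232), yellow (154,270), blue (138,222), red (325,148). The eyepieces have not moved, at (294,120) and (257,203), and the gripper is clear of everything, so I'm handing in.

```bash
python3 -c "
from station import bot
print(bot.hand_in())"
```

```text
the job is handed in; nothing more can be done
None
```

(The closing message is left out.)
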